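Fit the roller and hold the pulley housing closed for tack welding

ROBOT

A 7-joint arm with a two-finger parallel gripper is mounted at the origin on the work surface. World frame = base frame: x ahead of the robot, y to its left, z up, the work surface at z = 0. Lengths are in m, angles in degrees, forces in N, time in s.
With the tool pointing down it reaches from about 0.35 to 0.9 m from the base axis. Payload 8.1 kg.
Tool frame: the origin (TCP) lies on the centre line of the jaws, within the pads' length; the fingertips stand 19 mm ahead of it and the grasp point (between the pads) is the TCP; z points along the fingers, y is the line along which they close (so a half turn about z gives the same grasp; the last joint's range is limited). The gripper opens to 85 mm and grips with 20 to 120 N. Pads are 22 mm wide; open, the fingers measure 114 mm over their backs; the gripper's body (76 mm by 85 mm) begins 54 mm behind the grasp point. The pads swing forward as they close: fully open they stand 13 mm farther back than shut.
Start: joints at [-73.889, 24.895, 1.432, 90.138, -0.665, 64.973, -4.303], TCP at [0.234, 0.58, 0.25] pointing down, gripper open.
Joint ranges: [-149.89, 149.89], [-25.12, 119.58], [-72.63, 75.52], [4.76, 147.25], [-75.54, 255.54], [6.69, 114.76], [-157.13, 157.13]. Speed limits (degrees/s): [127.2, 127.2, 172.46, 172.46, 180, 180, 180].

INTERFACE

Orientations are given as a 3x3 rotation matrix whose columns are the frame's x, y, z axes.
In Python, from cell import robot gives the robot as it stands.
- The arm moves only by the shell command python3 -m jog 'ROWS' [FORCE]. ROWS is JSON, one flat list of numbers, 7 for each row, row after row: the turn, a rotation vector about the world's x, y, z in units of 8 degrees (1.0 is 8 degrees), then the shift along the world's x, y, z in units of 60 mm (1.0 is 60 mm), then the opening, from 0 (shut) to 1 (fully open). A call has 1 to 5 rows; each row is the pose to reach, as a shift and turn from the pose commanded when the call began; what a row does not reach only later rows make up. A row lasts 1/8 s, in which the tool goes at most 62.5 mm and 10.7 degrees, less where a joint would pass 70% of its speed; a pose out of reach is approached as far as the arm can. A call with a gripper value outside its range is refused whole. The fingers move at their own pace and stop on an object; FORCE is the grip in N (left out, the last holds). Time passes only in rows, so rows that repeat a pose let the fingers close. It gives the time, the measured TCP pose, the force, the opening and the grip force at its end, in the units of the state.
- robot.get_obs(): the state, without advancing time (a new reading comes with each control period).
- robot.camera(name): name is "scene" or "top" or "wrist"; returns the picture (420x560x3 uint8, blue, green, red); there is no depth.
- robot.get_calibration(name): a dict with "mtx" (3x3 intrinsics, pixels), "origin" and "orientation" of the camera in the world. Camera axes: x right, y up, looking along -z (the intrinsics and any distortion apply to the point x, -y, -z); pixel columns grow to the right and rows downward; lengths in m; the calibration is good to about 2 mm. A picture is of the moment at which its call begins: read the wrist's pose just before it. get_calibration takes no time and is no camera call; for the wrist camera it gives the pose at the moment of the call.
- robot.sign_off(): hands the job in; it is judged then, once.
The state is a dict: "clock": time; "joints": joint angles; "joint_vel": joint speeds; "joint_torque": joint torques, N m; "tool_pos": TCP position; "eef_rot": TCP orientation; "wrist_force": force on the tool from outside, world axes, zero at the start; "wrist_torque": the same for the moment, N m; "finger_gap": opening from 0.0 (shut) to 1.0 (fully open); "grip_force": force on a finger pad.
Only numpy, scipy, OpenCV 4.12 (cv2) and the standard library are available. Lean on these libraries where they do the work, as an engineer would, in place of code of your own. Each camera call takes 0.05 s, during which the arm holds its last target. There are 200 camera calls.

TASK

Put the bronze roller upright onto the spindle of the lower housing half, fully down, and let go of it. Then set the cover with the yellow lug onto the two brass dowels, flush on the blue end blocks, and without letting go of it keep it pressed down firmly, with about 15 N on top of its own weight, ready for tack welding: finish while still holding and pressing it. Leave the hammer, the red disc box and the welding magnet where they lie.

Things in the scene. Friction and masses are not known exactly. Their poses are not given: they have to be found in the camera images.
- lower_half: lower pulley housing half, fixed to the bench: steel plate 150 x 90 x 10 mm, origin at the centre of its underside, x along its length, z up. Spindle of diameter 14 mm at its centre, tip 46 mm above the bench, top 9 mm tapering to 6 mm. Two brass dowels of diameter 10 mm at x = -56 and +56 mm, tips 68 mm above the bench, top 8 mm tapering to 4 mm. Both ways round alike.
- end_blocks: two blue blocks fixed on lower_half, same origin and axes: each 24 mm (x) by 70 mm (y), centred at x = -57 and +57 mm, from 10 to 48 mm above the bench; 90 mm free between them, open on both y sides. The cover rests on their tops, 4 mm above a roller that is home; the dowels stand 20 mm out of them.
- roller_seat (a point): centre of the plate's top face at the foot of the spindle, 10 mm above the bench: the roller's origin belongs here
- joint_face (a point): point midway between the dowels at the height of the blue blocks' tops, 48 mm above the bench, axes as lower_half: the cover's origin belongs here
- roller: loose copper-coloured bronze spool standing upright on the bench, about 0.33 kg: 34 mm high, flanges of diameter 52 mm and 7 mm thick at top and bottom, waist of diameter 34 mm, through bore of diameter 17 mm. Origin at the centre of its underside, z up along the bore. Both ends alike.
- cover: loose cover lying flat on the bench, 0.5 to 0.67 kg: bright plate 140 x 70 x 6 mm, origin at the centre of its underside, x along its length, z up. Through holes of diameter 13 mm at x = -56 and +56 mm, y = 0. Yellow upright lug at its centre to hold it by: 36 mm along x, 12 mm along y, top 46 mm above the underside. Fits either way round (half a turn).
- hammer: loose hammer 280 mm long with a wooden handle, lying on the far part of the bench; leave it alone. Origin below the middle of the tool, x along the handle towards the head
- disc_box: loose red box of grinding discs with a yellow stripe, 130 x 130 x 35 mm, leave it alone. Origin at the centre of its underside, stripe along x
- magnet: loose red welding magnet block 96 x 62 x 18 mm, leave it alone. Origin at the centre of its underside, x along its length
Things that resemble listed ones, but are neither listed nor needed, are in the scene too. Of the things shaped like the roller, the copper one is meant.

How it is judged:
By the outcome, as a careful person would: the job done as asked, in the order asked, and still so for the second after the job is handed in, while the arm keeps its last pose, push and grip.
It also fails if it takes over 70 s, if anything falls off the work surface, if the arm or the gripper's body presses on something with over 40 N, if the wrist force passes 120 N, or if a joint passes its speed limit or range.

## Working session

There is one attempt and no reset: what is moved stays moved. The work goes in short steps, Python scripts to look and compute and a shell command to move; the robot and the scene stay as the last step left them, time stands still between calls to the robot, and variables do not carry over. Pictures are saved under pics/ and viewed, at most 13 in all, crops included, and the job is handed in when it is done.

```bash
ls; mkdir -p pics
python3 - <<'E'
from cell import robot
import cv2,json,numpy as np
for n in ("top","scene"):
    c=robot.get_calibration(n);print(n,{k:np.round(v,4).tolist() for k,v in c.items()})
    cv2.imwrite(f"pics/{n}0.png",robot.camera(n))
o=robot.get_obs();print(o)
E
```

```text
pics
top {'mtx': [[404.9832, 0.0, 280.2825], [0.0, 404.9832, 209.3178], [0.0, 0.0, 1.0]], 'origin': [0.4277, -0.0062, 1.0768], 'orientation': [[-0.0221, 0.9897, -0.1414], [-0.9997, -0.0235, -0.0082], [-0.0115, 0.1411, 0.9899]]}
scene {'mtx': [[388.9124, 0.0, 282.1669], [0.0, 388.9124, 207.8659], [0.0, 0.0, 1.0]], 'origin': [1.3509, -0.2371, 0.6964], 'orientation': [[0.3043, -0.5697, 0.7635], [0.9525, 0.1915, -0.2367], [-0.0113, 0.7992, 0.6009]]}
{'clock': 0.1, 'joints': array([-73.88885167,  24.93354279,   1.43034619,  90.1850675 ,
        -0.6635546 ,  64.97325494,  -4.30157879]), 'joint_vel': array([ 0.0479832 ,  0.01022205,  0.04470335, -0.05861056, -0.02818551,
        0.07337156,  0.02495268]), 'joint_torque': array([ 2.44022522e-03, -6.71751094e+01,  1.02768023e+00, -3.16900921e+01,
        1.57263241e-02,  7.20059747e-03, -5.06634171e-05]), 'tool_pos': array([0.23390915, 0.57910751, 0.24958462]), 'eef_rot': array([[-9.27240045e-01,  3.74467263e-01, -4.08306320e-04],
       [ 3.74467458e-01,  9.27238999e-01, -1.40042927e-03],
       [-1.45817373e-04, -1.45143153e-03, -9.99998936e-01]]), 'wrist_force': array([-1.35960398,  0.08570707, -0.00377552]), 'wrist_torque': array([ 0.05899327,  0.06656078, -0.00157562]), 'grip_force': 0.0, 'finger_gap': 1.0000528512737752}
```

View pics/top0.png

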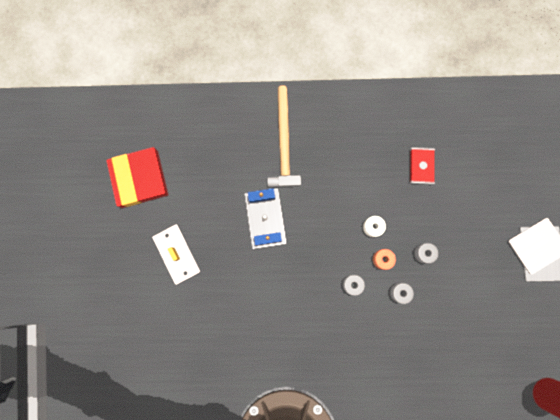

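View pics/scene0.png

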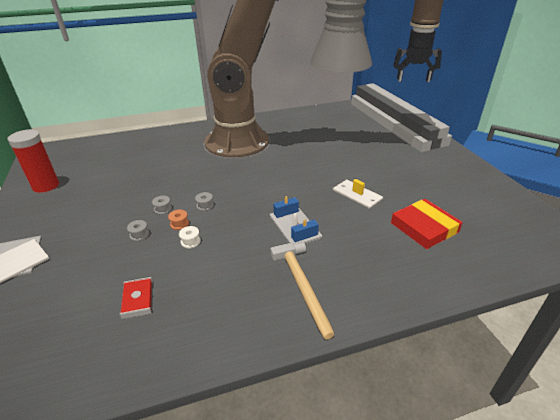

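The top view shows the copper roller at (385,259), surrounded by grey or white lookalikes at (375,226), (427,253), (354,286) and (402,293). Only (385,259) is copper-coloured. In the scene view it is at (178,219). The cover with the yellow lug is at (175,254), and the lower half is at (265,218) with blue blocks at (261,196) and (267,239). The hammer head is right next to the lower half.

```bash
cat > h.py <<'E'
from cell import robot
import cv2,numpy as np
def cast(c,px,z):
    px=np.atleast_2d(np.float64(px)); K=np.array(c["mtx"]);R=np.array(c["orientation"]);o=np.array(c["origin"])
    d=np.c_[(px[:,0]-K[0,2])/K[0,0],-(px[:,1]-K[1,2])/K[1,1],-np.ones(len(px))]@R.T
    return o+d*((z-o[2])/d[:,2])[:,None]
def hsv(im,lo,hi): return cv2.inRange(cv2.cvtColor(im,cv2.COLOR_BGR2HSV),np.array(lo),np.array(hi))
def blobs(m,amin):
    cs,_=cv2.findContours(m,cv2.RETR_EXTERNAL,cv2.CHAIN_APPROX_NONE)
    return sorted([c for c in cs if cv2.contourArea(c)>=amin],key=cv2.contourArea,reverse=True)
def rect(c,cal,z):
    p=cast(cal,c[:,0,:],z)[:,:2]; r=cv2.minAreaRect((p*1000).astype(np.float32)); return r
COP=((3,110,60),(14,255,255)); BLUE=((105,120,40),(125,255,255)); YEL=((18,120,80),(32,255,255))
WHITE=((0,0,170),(180,50,255))
E
python3 - <<'E'
from h import *
im=cv2.imread("pics/top0.png");c=robot.get_calibration("top")
for n,rg,z,a in(("cop",COP,.034,60),("blue",BLUE,.048,60),("yel",YEL,.046,20),("white",WHITE,.006,200)):
    for b in blobs(hsv(im,*rg),a)[:5]:
        (u,v),_,_=r0=cv2.minAreaRect(b); print(n,np.round((u,v)),cv2.contourArea(b),[np.round(x,1) for x in rect(b,c,z)])
cr=[cv2.resize(im[225:315,335:445],None,fx=5,fy=5,interpolation=2),cv2.resize(im[180:255,235:305],None,fx=6,fy=6)]
cr[1]=cr[1][:450,:250*1];cv2.imwrite("pics/crop.png",np.hstack([cr[0],cr[1]]))
E
```

```text
cop [384. 259.] 354.5 [array([ 442.5, -259. ]), array([56.3, 50.6]), np.float64(88.7)]
blue [261. 195.] 219.0 [array([612.9,  51.5]), array([26.3, 64.7]), np.float64(6.9)]
blue [267. 238.] 159.0 [array([500.6,  37.3]), array([21.5, 65.4]), np.float64(7.4)]
yel [124. 180.] 740.5 [array([661., 408.]), array([139.8,  44.6]), np.float64(16.5)]
yel [173. 253.] 61.0 [array([468.3, 276.8]), array([34.6, 13.5]), np.float64(27.2)]
white [280.  44.] 44842.0 [array([1056.9,    2.5]), array([1612.2,  267. ]), np.float64(88.3)]
white [534. 249.] 2243.0 [array([ 460.8, -661.6]), array([133.5, 161.5]), np.float64(88.8)]
white [265. 218.] 1552.5 [array([558.7,  44. ]), array([151.5,  92.6]), np.float64(7.5)]
white [176. 254.] 1492.0 [array([468.7, 281.3]), array([144.9,  75.2]), np.float64(26.5)]
white [374. 226.] 352.5 [array([ 531.4, -245.8]), array([55.5, 56.2]), np.float64(87.1)]
```

View pics/crop.png

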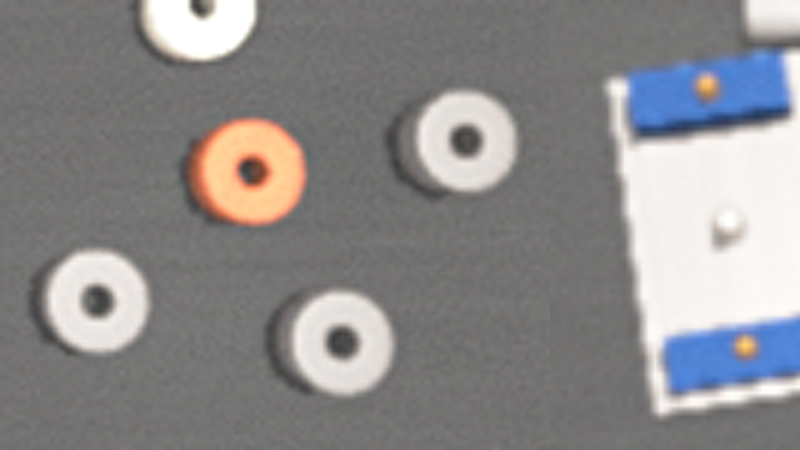

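The crop confirms it: only the middle spool is copper, and the other four are grey or white. I'm moving out towards the lower half and will look from there on the way.

```bash
python3 -m jog '[0,0,0,0.6,-0.7,0,1, 0,0,0,1.2,-1.4,0,1, 0,0,0,1.8,-2.1,0,1, 0,0,0,2.4,-2.8,0,1, 0,0,0,3,-3.5,0,1]'; python3 -m jog '[0,0,0,0.28,-1,0,1, 0,0,0,0.56,-2,0,1, 0,0,0,0.84,-3,0,1, 0,0,0,1.12,-4,0,1, 0,0,0,1.4,-5,0,1]'
python3 -m jog '[0,0,0,0,0,0,1,0,0,0,0,0,0,1]'
python3 - <<'E'
from h import *
c=robot.get_calibration("wrist");o=robot.get_obs();im=robot.camera("wrist");cv2.imwrite("pics/w1.png",im)
print({k:np.round(v,4).tolist() for k,v in c.items()},o["tool_pos"],o["joints"])
E
```

```text
clock: 0.72
tool_pos: [0.4149, 0.3679, 0.2501]
eef_rot: [[-0.927, 0.374, -0.0], [0.374, 0.927, -0.0], [0.0, -0.0, -1.0]]
wrist_force: [1.0, 0.4, 0.4]
finger_gap: 1.001
grip_force: 0.0
clock: 1.35
tool_pos: [0.4981, 0.0676, 0.2503]
eef_rot: [[-0.927, 0.374, 0.0], [0.374, 0.927, 0.0], [0.0, 0.0, -1.0]]
wrist_force: [1.0, -0.5, -0.1]
finger_gap: 0.997
grip_force: 0.0
clock: 1.6
tool_pos: [0.4978, 0.0698, 0.2501]
eef_rot: [[-0.927, 0.375, -0.001], [0.375, 0.927, 0.0], [0.001, 0.0, -1.0]]
wrist_force: [0.1, 0.5, 0.2]
finger_gap: 1.004
grip_force: 0.0
{'mtx': [[366.1545, 0.0, 274.1977], [0.0, 366.1545, 213.6807], [0.0, 0.0, 1.0]], 'origin': [0.4285, 0.0972, 0.3749], 'orientation': [[0.3757, -0.8887, -0.2627], [0.9268, 0.3604, 0.1061], [0.0004, -0.2833, 0.959]]} [0.4977823  0.06977306 0.25008163] [-25.71259989  13.41451146  14.28223404 107.76882098  -3.84602541
  59.30582897  58.13438627]
```

View pics/w1.png

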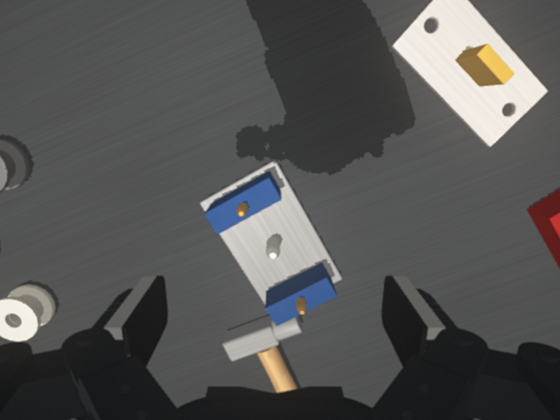

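The wrist view shows the dowels at (242,209) and (301,305), the spindle tip at (273,253), the cover holes at (431,25) and (508,110), and the lug at (484,65). I'll measure these.

```bash
cat > m.py <<'E'
from h import *
def half(im,c,amin=20):
    # dowels: orange blobs touching blue; rays at mid height of the visible part
    blue=cv2.dilate(hsv(im,*BLUE),np.ones((9,9)))
    d=[b for b in blobs(hsv(im,(8,100,60),(24,255,255)),amin) if blue[int(b[:,0,1].mean()),int(b[:,0,0].mean())]][:2]
    P=[]
    for b in d:
        M=cv2.moments(b);P.append(cast(c,(M["m10"]/M["m00"],M["m01"]/M["m00"]),.057)[0,:2])
    P=np.array(P); P=P[np.argsort(P[:,0])]
    e=P[1]-P[0]; return P.mean(0),np.degrees(np.arctan2(e[1],e[0])),np.linalg.norm(e)
E
python3 - <<'E'
from m import *
im=cv2.imread("pics/w1.png");c=robot.get_calibration("wrist")
print("half",half(im,c)); print("spindle tip",cast(c,(273,254),.046))
t=cv2.imread("pics/top0.png");ct=robot.get_calibration("top")
try: print("half top",half(t,ct,2))
except Exception as e: print(e)
print("spindle top",cast(ct,[235+728/6,180+220/6],.044))
# scene dowels
s=cv2.imread("pics/scene0.png");cs=robot.get_calibration("scene")
try: print("half scene",half(s,cs,2))
except Exception as e: print(e)
g=cv2.cvtColor(im,6); w=(g<110).astype(np.uint8)*255
H=[]
for u,v in((431,25),(508,110)):
    sub=w[v-14:v+14,u-14:u+14].copy(); b=blobs(sub,20)[0]; M=cv2.moments(b)
    p=(M["m10"]/M["m00"]+u-14,M["m01"]/M["m00"]+v-14);H.append(cast(c,p,.005)[0,:2]);print(p,cv2.contourArea(b))
H=np.array(H);e=H[0]-H[1];print("cover",H,H.mean(0),np.degrees(np.arctan2(e[1],e[0])),np.linalg.norm(e))
b=blobs(hsv(im,*YEL),100)[0];print("lug",rect(b,c,.046))
E
```

```text
Traceback (most recent call last):
  File "m.py", line 9, in half
    P=np.array(P); P=P[np.argsort(P[:,0])]
                                  ~^^^^^
IndexError: too many indices for array: array is 1-dimensional, but 2 were indexed
```

```bash
sed -i 's/np.ones((9,9))/np.ones((19,19))/' m.py
python3 - <<'E'
from m import *
im=cv2.imread("pics/w1.png");c=robot.get_calibration("wrist")
hs=cv2.cvtColor(im,cv2.COLOR_BGR2HSV);print(hs[209,242],hs[305,301],hs[65,484],hs[200,225],hs[305,320])
print([(cv2.contourArea(b),b.mean((0,1))) for b in blobs(hsv(im,(5,90,50),(24,255,255)),15)])
def tr(n,f):
    try: print(n,f())
    except Exception as e: print(n,e)
tr("half",lambda:half(im,c)); print("spindle tip",cast(c,(273,254),.046))
t=cv2.imread("pics/top0.png");ct=robot.get_calibration("top")
tr("top",lambda:half(t,ct,2))
print("spindle top",cast(ct,[235+728/6,180+220/6],.044))
s=cv2.imread("pics/scene0.png");cs=robot.get_calibration("scene")
tr("scene",lambda:half(s,cs,2))
g=cv2.cvtColor(im,6); w=(g<110).astype(np.uint8)*255
H=[]
for u,v in((431,25),(508,110)):
    sub=w[v-14:v+14,u-14:u+14].copy(); b=blobs(sub,20)[0]; M=cv2.moments(b)
    p=(M["m10"]/M["m00"]+u-14,M["m01"]/M["m00"]+v-14);H.append(cast(c,p,.005)[0,:2]);print(p,cv2.contourArea(b))
H=np.array(H);e=H[0]-H[1];print("cover",H,H.mean(0),np.degrees(np.arctan2(e[1],e[0])),np.linalg.norm(e))
b=blobs(hsv(im,*YEL),100)[0];print("lug",rect(b,c,.046))
E
```

```text
[ 18 120 130] [ 18 124 123] [ 18 136 135] [110 120  81] [108  26  97]
[(1440.0, array([484.78688525,  65.74590164])), (887.0, array([276.6779661 , 370.05084746])), (93.0, array([300.77777778, 305.61111111])), (80.5, array([241.90322581, 209.29032258]))]
half (array([0.55643601, 0.04470905]), np.float64(7.394198092691431), np.float64(0.11219928227340836))
spindle tip [[0.55577555 0.04544714 0.046     ]]
top (array([0.55856336, 0.04435246]), np.float64(7.1863427023942155), np.float64(0.11186159271560915))
spindle top [[ 0.55149051 -0.19209185  0.044     ]]
scene (array([0.5602778 , 0.04318192]), np.float64(6.43007771229256), np.float64(0.11415637170245035))
(430.042071197411, 25.236245954692556) 103.0
(507.27525252525254, 109.22222222222223) 66.0
cover [[0.4163573  0.25661749]
 [0.51627083 0.3068811 ]] [0.46631407 0.28174929] -153.29435271896122 0.111844280627245
lug ((465.4527587890625, 273.510009765625), (44.44208908081055, 25.114320755004883), 26.832157135009766)
```

```bash
python3 -m jog '[0,0,0,-0.18,-1,0,1, 0,0,0,-0.36,-2,0,1, 0,0,0,-0.54,-3,0,1, 0,0,0,-0.72,-4,0,1, 0,0,0,-0.9,-5,0,1]' | head -2; python3 -m jog '[0,0,0,-0.05,-0.4,-0.6,1, 0,0,0,-0.05,-0.47,-1.5,1, 0,0,0,-0.05,-0.47,-1.5,1, 0,0,0,-0.05,-0.47,-1.5,1]' | head -2
cat > r.py <<'E'
from m import *
def roller(name,z=.034):
    o=robot.get_obs();c=robot.get_calibration("wrist");im=robot.camera("wrist");cv2.imwrite(f"pics/{name}.png",im)
    b=blobs(hsv(im,*COP),300)[0]; m=np.zeros(im.shape[:2],np.uint8); cv2.drawContours(m,[b],-1,255,-1)
    g=cv2.cvtColor(im,6); x,y,w,h=cv2.boundingRect(b)
    hole=blobs(((g<70)&(cv2.erode(m,np.ones((9,9)))>0)).astype(np.uint8)*255,15)
    print("blob",(x,y,w,h),"tcp",o["tool_pos"],o["joints"].round(1))
    for k in hole[:3]:
        (u,v),_,_=cv2.minAreaRect(k);print("hole",(u,v),cv2.contourArea(k),rect(k,c,z))
    print("rect",rect(b,c,z))
E
python3 -c "
from r import *; roller('w2')"
```

```text
clock: 2.28
tool_pos: [0.4444, -0.2304, 0.2504]
clock: 2.78
tool_pos: [0.4422, -0.2578, 0.1616]
blob (233, 172, 71, 76) tcp [ 0.44220684 -0.25775366  0.16158382] [  5.9  20.8  23.9 113.5 -11.3  47.8 104.2]
rect ((438.43212890625, -261.57037353515625), (50.58681869506836, 55.91135787963867), 68.06952667236328)
```

View pics/w2.png

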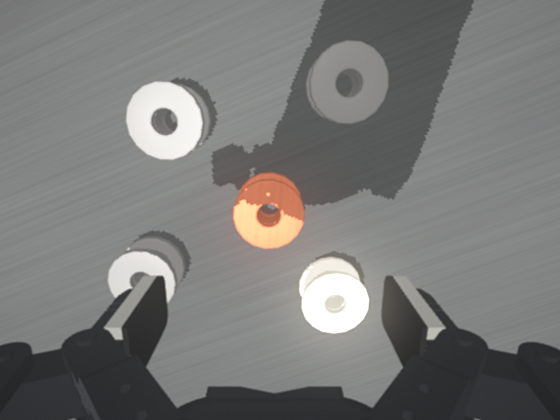

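Run:
```python
from h import *
c=robot.get_calibration("wrist")
p=cast(c,[(268.5,212.5),(335,303)],.034);print(p, np.round(robot.get_obs()["tool_pos"],4), (p[0]-robot.get_obs()["tool_pos"])/.06)
```

```text
[[ 0.44057666 -0.26222163  0.034     ]
 [ 0.52778496 -0.24196012  0.034     ]] [ 0.4426 -0.2581  0.1621] [-0.03351432 -0.06939372 -2.13540947]
```

```bash
python3 -m jog '[0,0,0,-0.03,-0.05,-0.7,1, 0,0,0,-0.03,-0.05,-1.4,1, 0,0,0,-0.03,-0.05,-2,1, 0,0,0,-0.03,-0.05,-2.25,1, 0,0,0,-0.03,-0.05,-2.25,1]'; python3 -m jog '[0,0,0,0,0,0,0.3, 0,0,0,0,0,0,0.3, 0,0,0,0,0,0,0.3,0,0,0,0,0,0,0.3,0,0,0,0,0,0,0.3]' 40
```

```text
clock: 3.45
tool_pos: [0.44, -0.2615, 0.026]
eef_rot: [[-0.927, 0.374, 0.001], [0.374, 0.927, 0.0], [-0.001, 0.0, -1.0]]
wrist_force: [-0.1, 0.2, 0.3]
finger_gap: 1.001
grip_force: 0.0
clock: 4.08
tool_pos: [0.4402, -0.2619, 0.027]
eef_rot: [[-0.927, 0.374, 0.003], [0.374, 0.927, -0.0], [-0.003, 0.001, -1.0]]
wrist_force: [-2.0, 1.9, 13.4]
finger_gap: 0.591
grip_force: 39.0
```

```bash
python3 -m jog '[0,0,0,0,0,0.4,0.3, 0,0,0,0,0,1.2,0.3, 0,0,0,0,0,2.1,0.3, 0,0,0.9,0.2,0.7,2.1,0.3, 0,0,1.8,0.5,1.6,2.1,0.3]';  python3 -m jog '[0,0,0.6,0.4,0.8,0,0.3, 0,0,1.2,0.7,1.7,0,0.3, 0,0,1.8,1,2.6,0,0.3, 0,0,1.8,1.3,3.3,0,0.3, 0,0,1.8,1.44,3.5,0,0.3]'; python3 -m jog '[0,0,0,0,0,0,0.3, 0,0,0,0,0,0,0.3]'
cat > s.py <<'E'
from m import *
import sys
o=robot.get_obs();c=robot.get_calibration("wrist");im=robot.camera("wrist");cv2.imwrite(f"pics/{sys.argv[1]}.png",im)
print("tcp",o["tool_pos"],"tool y ang",np.degrees(np.arctan2(*o["eef_rot"][1::-1,1])),o["wrist_force"].round(1))
try: print("half",half(im,c))
except Exception as e: print(e)
E
python3 s.py w3
```

```text
clock: 4.7
tool_pos: [0.4695, -0.1658, 0.1528]
eef_rot: [[-0.991, 0.131, 0.002], [0.131, 0.991, -0.001], [-0.003, -0.001, -1.0]]
wrist_force: [0.8, 0.4, -3.6]
finger_gap: 0.587
grip_force: 42.7
clock: 5.32
tool_pos: [0.5561, 0.0483, 0.1516]
eef_rot: [[-0.992, -0.123, 0.0], [-0.123, 0.992, 0.001], [-0.0, 0.001, -1.0]]
wrist_force: [-0.3, -0.5, -3.6]
finger_gap: 0.587
grip_force: 42.7
clock: 5.58
tool_pos: [0.555, 0.0424, 0.1514]
eef_rot: [[-0.993, -0.116, -0.001], [-0.116, 0.993, -0.001], [0.001, -0.001, -1.0]]
wrist_force: [-0.7, 0.0, -4.0]
finger_gap: 0.586
grip_force: 42.7
tcp [0.55499729 0.04239463 0.15136292] tool y ang 96.68097310815753 [-0.7  0.  -4. ]
index 1 is out of bounds for axis 0 with size 1
```

View pics/w3.png

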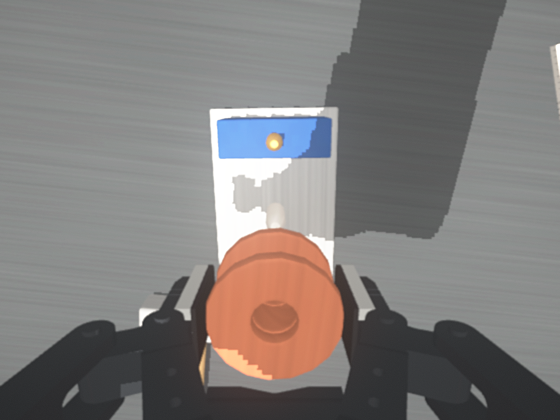

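Run:
```python
from m import *
im=cv2.imread("pics/w3.png");c=robot.get_calibration("wrist")
b=[b for b in blobs(hsv(im,(8,100,60),(24,255,255)),15)]
for k in b[:6]:
    u,v=k.mean((0,1))
    if v<170: 
        d=cast(c,(u,v),.060)[0]; a=np.radians(7.2); print((u,v),cv2.contourArea(k),d,"half",d[:2]+.056*np.array([np.cos(a),np.sin(a)]))
# blue block axis direction
bl=blobs(hsv(im,*BLUE),300)[0];print("blue",rect(bl,c,.048))
m=hsv(im,(0,100,30),(14,255,255)); k=blobs(m,5000)[0]; x,y,w,h=cv2.boundingRect(k); print("copper",x,y,w,h)
# top flange circle: fit ellipse on lower contour half
p=k[:,0,:]; lo=p[(p[:,1]>320)]; e=cast(c,lo,.1584)[:,:2]; 
A=np.c_[2*e,np.ones(len(e))]; s=np.linalg.lstsq(A,(e**2).sum(1),rcond=None)[0]; print("circ",s[:2],np.sqrt(s[2]+s[:2]@s[:2]))
print("bore",cast(c,(274.5,319),.1584)); print("sp tip edge",cast(c,(276,212),.044))
```

```text
(np.float64(273.7317073170732), np.float64(141.3170731707317)) 159.5 [0.50080663 0.03631342 0.06      ] half [0.55636506 0.04333208]
blue ((499.829833984375, 36.139251708984375), (23.47244644165039, 68.62586975097656), 6.7501091957092285)
copper 205 229 139 151
circ [0.55638774 0.04299199] 0.02529467314527111
bore [[0.55546332 0.04304173 0.1584    ]]
sp tip edge [[0.54779743 0.04323766 0.044     ]]
```

```bash
python3 -m jog '[0,0,0,0.01,0.01,-0.5,0.3, 0,0,0,0.01,0.01,-1,0.3, 0,0,0,0.01,0.01,-1.2,0.3, 0,0,0,0.01,0.01,-1.3,0.3, 0,0,0,0.01,0.01,-1.4,0.3]'; python3 -m jog '[0,0,0,0,0,-0.1,0.3, 0,0,0,0,0,-0.2,0.3, 0,0,0,0,0,-0.2,0.3]'
```

```text
clock: 6.25
tool_pos: [0.5569, 0.0447, 0.0679]
eef_rot: [[-0.993, -0.118, 0.001], [-0.118, 0.993, 0.0], [-0.001, 0.0, -1.0]]
wrist_force: [-0.1, 0.6, -3.3]
finger_gap: 0.59
grip_force: 42.7
clock: 6.62
tool_pos: [0.556, 0.0445, 0.0549]
eef_rot: [[-0.993, -0.118, -0.001], [-0.118, 0.993, -0.0], [0.001, -0.0, -1.0]]
wrist_force: [-1.0, -2.9, -4.7]
finger_gap: 0.588
grip_force: 42.7
```

```bash
python3 -m jog '[0,0,0,0,-0.015,-0.1,0.3, 0,0,0,0,-0.015,-0.2,0.3, 0,0,0,0,-0.015,-0.28,0.3, 0,0,0,0,-0.015,-0.31,0.3, 0,0,0,0,-0.015,-0.31,0.3]'
```

```text
clock: 7.25
tool_pos: [0.556, 0.0442, 0.0372]
eef_rot: [[-0.993, -0.119, -0.0], [-0.119, 0.993, 0.0], [0.0, 0.0, -1.0]]
wrist_force: [-4.3, -1.0, 5.6]
finger_gap: 0.584
grip_force: 43.2
```

```bash
python3 -m jog '[0,0,0,0,0,0,1, 0,0,0,0,0,0,1, 0,0,0,0,0,0,1, 0,0,0,0,0,0.3,1, 0,0,0,0,0,0.9,1]'; python3 -m jog '[0,0,0,0,0,0.8,1, 0,0,0,0,0,1.5,1,0,0,0,-0.5,0,2.2,1,0,0,0,-1,0.3,2.5,1,0,0,0,-1,0.3,2.5,1]';python3 s.py w4
```

```text
clock: 7.88
tool_pos: [0.5555, 0.0439, 0.0912]
eef_rot: [[-0.993, -0.118, -0.002], [-0.118, 0.993, -0.0], [0.002, -0.0, -1.0]]
wrist_force: [-0.3, 0.1, -0.3]
finger_gap: 1.002
grip_force: 0.0
clock: 8.5
tool_pos: [0.4954, 0.0634, 0.2435]
eef_rot: [[-0.993, -0.121, 0.003], [-0.121, 0.993, 0.002], [-0.003, 0.002, -1.0]]
wrist_force: [0.4, -1.0, -0.4]
finger_gap: 1.001
grip_force: 0.0
tcp [0.49542427 0.06337565 0.24346497] tool y ang 96.93098094676716 [ 0.4 -1.  -0.4]
half (array([0.55654836, 0.04368972]), np.float64(7.366701038721884), np.float64(0.1124694957553235))
```

View pics/w4.png

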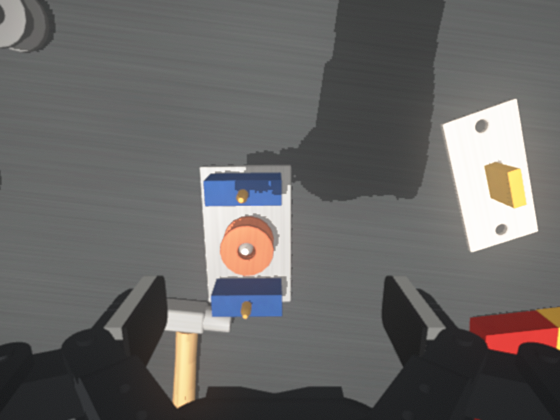

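The roller is at (246,245), fully down between the blocks, with the spindle tip just showing in the bore. Next is the cover.

```bash
python3 -m jog '[0,0,0.5,-0.1,0.8,0,1, 0,0,1,-0.2,1.6,0,1, 0,0,1.5,-0.3,2.4,-0.2,1, 0,0,2,-0.4,3.1,-0.5,1, 0,0,2.46,-0.48,3.63,-0.7,1]'; python3 -m jog '[0,0,0,0,0,0,1, 0,0,0,0,0,0,1]'|head -2
cat > cov.py <<'E'
from m import *
def cover(name):
    o=robot.get_obs();c=robot.get_calibration("wrist");im=robot.camera("wrist");cv2.imwrite(f"pics/{name}.png",im)
    g=cv2.cvtColor(im,6); w=blobs((g>150).astype(np.uint8)*255,3000)
    print("tcp",o["tool_pos"],"yang",np.degrees(np.arctan2(*o["eef_rot"][1::-1,1])))
    b=max(w,key=cv2.contourArea); print("plate",rect(b,c,.006))
    m=np.zeros_like(g);cv2.drawContours(m,[cv2.convexHull(b)],-1,255,-1);m=cv2.erode(m,np.ones((7,7)))
    H=[]
    for k in blobs(((g<120)&(m>0)).astype(np.uint8)*255,30)[:6]:
        (u,v),_,_=cv2.minAreaRect(k);print((u,v),cv2.contourArea(k),cast(c,(u,v),.005)[0,:2])
    for k in blobs(hsv(im,*YEL),300)[:2]: print("yel",rect(k,c,.046),k.mean((0,1)))
cover_=cover
E
python3 -c "
from cov import *; cover('w5')"
```

```text
clock: 9.18
tool_pos: [0.4673, 0.2812, 0.1976]
eef_rot: [[-0.894, -0.449, -0.001], [-0.449, 0.894, -0.001], [0.001, -0.0, -1.0]]
wrist_force: [0.6, 0.6, 0.4]
finger_gap: 0.999
grip_force: 0.0
clock: 9.43
tool_pos: [0.4682, 0.2787, 0.1986]
tcp [0.46817753 0.27865986 0.19863107] yang 116.39439504668577
plate ((467.1272277832031, 281.0133361816406), (142.7725372314453, 72.92137145996094), 26.667272567749023)
yel ((588.88525390625, 387.2044677734375), (41.1012077331543, 40.16539764404297), 24.631811141967773) [317.85314685 371.14685315]
yel ((466.1551208496094, 280.70123291015625), (34.84711837768555, 9.477738380432129), 26.1696720123291) [275.93636364 202.32727273]
```

View pics/w5.png

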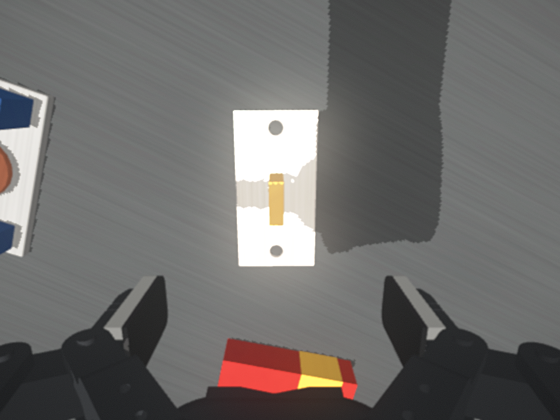

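The cover is at (276,188) px, under the gripper and lined up with it. The red box at (290,365) is clear of the fingers. I'll descend and grip the lug.

```bash
python3 -m jog '[0,0,0,-0.03,0.03,-0.8,1, 0,0,0,-0.03,0.03,-1.6,1, 0,0,0,-0.03,0.03,-2.3,1, 0,0,0,-0.03,0.03,-2.77,1, 0,0,0,-0.03,0.03,-2.77,1]'; python3 -m jog '[0,0,0,0,0,0,0, 0,0,0,0,0,0,0, 0,0,0,0,0,0,0,0,0,0,0,0,0,0,0,0,0,0,0,0,0]' 100;python3 -m jog '[0,0,0,0,0,0,0, 0,0,0,0,0,0,0, 0,0,0,0,0,0,0,0,0,0,0,0,0,0]'
```

```text
clock: 10.1
tool_pos: [0.4653, 0.2796, 0.0313]
eef_rot: [[-0.896, -0.444, -0.002], [-0.444, 0.896, -0.003], [0.003, -0.001, -1.0]]
wrist_force: [0.1, 0.1, 0.6]
finger_gap: 1.0
grip_force: 0.0
clock: 10.72
tool_pos: [0.4662, 0.2815, 0.0334]
eef_rot: [[-0.895, -0.446, 0.001], [-0.446, 0.895, 0.0], [-0.001, -0.0, -1.0]]
wrist_force: [-0.6, -2.8, 7.7]
finger_gap: 0.125
grip_force: 97.8
clock: 11.22
tool_pos: [0.4662, 0.2814, 0.0334]
eef_rot: [[-0.895, -0.446, 0.001], [-0.446, 0.895, 0.0], [-0.001, -0.0, -1.0]]
wrist_force: [-1.0, -2.0, 8.1]
finger_gap: 0.127
grip_force: 97.8
```

```bash
python3 -m jog '[0,0,0,0,0,0.6,0, 0,0,0,0,0,1.4,0, 0,0,0,0,0,2.1,0, 0,0,-0.5,0.2,-0.6,2.1,0, 0,0,-1.0,0.5,-1.4,2.1,0]';  python3 -m jog '[0,0,-0.5,0.3,-0.8,0,0, 0,0,-1,0.6,-1.6,0,0, 0,0,-1.4,0.9,-2.3,0,0, 0,0,-1.4,1,-2.56,0,0, 0,0,-1.4,1,-2.56,0,0]'|tail -5; python3 -m jog '[0,0,0,0,0,0,0, 0,0,0,0,0,0,0]';python3 s.py w6
```

```text
clock: 11.85
tool_pos: [0.4949, 0.1981, 0.1586]
eef_rot: [[-0.948, -0.318, -0.001], [-0.318, 0.948, 0.001], [0.0, 0.001, -1.0]]
wrist_force: [0.7, -0.7, -7.5]
finger_gap: 0.125
grip_force: 98.6
tool_pos: [0.5552, 0.0428, 0.1579]
eef_rot: [[-0.992, -0.125, -0.001], [-0.125, 0.992, -0.001], [0.002, -0.0, -1.0]]
wrist_force: [-0.6, 0.9, -6.8]
finger_gap: 0.123
grip_force: 98.7
clock: 12.72
tool_pos: [0.5551, 0.0457, 0.1584]
eef_rot: [[-0.992, -0.129, -0.001], [-0.129, 0.992, 0.001], [0.001, 0.001, -1.0]]
wrist_force: [-0.8, 1.2, -6.1]
finger_gap: 0.121
grip_force: 98.7
tcp [0.55509428 0.04573428 0.15835199] tool y ang 97.43294277118353 [-0.8  1.2 -6.1]
too many indices for array: array is 1-dimensional, but 2 were indexed
```

View pics/w6.png

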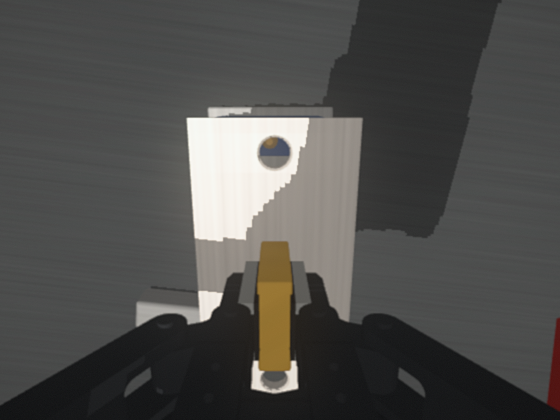

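Run:
```python
from h import *
im=cv2.imread("pics/w6.png");c=robot.get_calibration("wrist")
o=[robot.get_obs()["tool_pos"]];
g=cv2.cvtColor(im,6)
mask=np.zeros_like(g);mask[130:175,252:298]=255
w=blobs(((g<165)&(mask>0)).astype(np.uint8)*255,100)
k=w[0];(u,v),r=cv2.minEnclosingCircle(k);print("hole",u,v,r,cv2.boundingRect(k))
pl=cast(c,(u,v),.131)[0];print(pl)
a=np.radians(7.37);e=np.array([np.cos(a),np.sin(a)])
print("cover ctr",pl[:2]+.056*e,"rear hole check",cast(c,(274,380),.131))
print("dowel exp",np.array([.5565,.0437])-.056*e)
d=hsv(im,(8,90,50),(24,255,255))&mask
for k in blobs(d,8): print("dowel px",k.mean((0,1)),cv2.boundingRect(k),cast(c,k.mean((0,1)),.062)[0])
# plate edges directions
q=cv2.goodFeaturesToTrack
E=cast(c,[(188,118),(361,118)],.131);print("front edge",E, np.degrees(np.arctan2(*(E[0]-E[1])[1::-1]))-90, E.mean(0)[:2]+.07*e)
print("tcp",o)
```

```text
hole 274.0 152.5 16.620868682861328 (258, 137, 33, 32)
[0.49972273 0.03886153 0.131     ]
cover ctr [0.55526008 0.046045  ] rear hole check [[0.61204036 0.05338599 0.131     ]]
dowel exp [0.50096265 0.03651652]
dowel px [270.55172414 142.20689655] (264, 138, 13, 10) [0.50234898 0.0371863  0.062     ]
front edge [[0.49048062 0.00277991 0.131     ]
 [0.48154432 0.07182431 0.131     ]] -172.62530411900312 [0.55543416 0.04628145]
tcp [array([0.55522859, 0.04552382, 0.15842316])]
```

```bash
python3 -m jog '[0,0,0,0.02,-0.037,-0.2,0, 0,0,0,0.02,-0.037,-0.5,0, 0,0,0,0.02,-0.037,-0.7,0, 0,0,0,0.02,-0.037,-0.75,0, 0,0,0,0.02,-0.037,-0.75,0]'; python3 s.py w7
python3 - <<'E'
from h import *
im=cv2.imread("pics/w7.png");c=robot.get_calibration("wrist");cv2.imwrite("pics/w7c.png",cv2.resize(im[100:260,180:370],None,fx=4,fy=3.75))
E
```

```text
clock: 13.4
tool_pos: [0.5569, 0.0418, 0.1135]
eef_rot: [[-0.992, -0.127, -0.0], [-0.127, 0.992, -0.0], [0.0, -0.0, -1.0]]
wrist_force: [0.1, -0.1, -4.9]
finger_gap: 0.121
grip_force: 98.7
tcp [0.5569378  0.04179241 0.11345129] tool y ang 97.28645635208952 [ 0.1 -0.1 -4.9]
too many indices for array: array is 1-dimensional, but 2 were indexed
```

View pics/w7c.png

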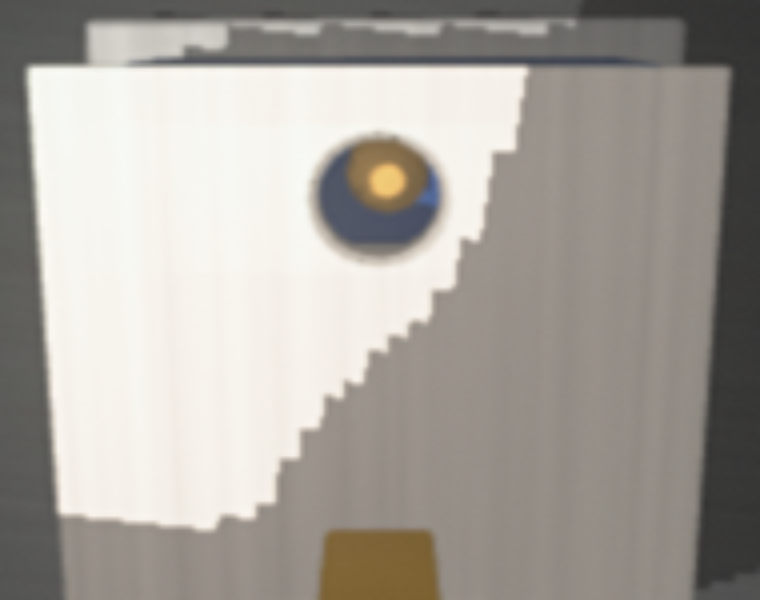

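The crop shows the dowel tip at (388,181), full-picture (277,148.3), inside the hole centred at (379,197), full-picture (274.8,152.5). I'll compute the remaining offset.

Run:
```python
from h import *
c=robot.get_calibration("wrist")
z=robot.get_obs()["tool_pos"][2]-.0334+.006
h=cast(c,(274.75,152.5),z)[0];d=cast(c,(277,148.3),.068)[0];print(z,h,d,(d-h)[:2]/.06,(d-h)[:2]*1000)
```

```text
0.08641676147666172 [0.50162605 0.0356108  0.08641676] [0.50184227 0.03672593 0.068     ] [0.00360376 0.0185856 ] [0.21622584 1.1151358 ]
```

```bash
python3 -m jog '[0,0,0,0.003,0.015,-0.05,0, 0,0,0,0.003,0.015,-0.15,0, 0,0,0,0.003,0.015,-0.25,0, 0,0,0,0.003,0.015,-0.33,0, 0,0,0,0.003,0.015,-0.33,0]'; python3 -m jog '[0,0,0,0,0,0,0]'
```

```text
clock: 14.08
tool_pos: [0.5567, 0.0427, 0.0932]
eef_rot: [[-0.992, -0.127, -0.001], [-0.127, 0.992, -0.0], [0.001, -0.0, -1.0]]
wrist_force: [-0.8, 0.9, -6.2]
finger_gap: 0.123
grip_force: 98.7
clock: 14.2
tool_pos: [0.5571, 0.0427, 0.0938]
eef_rot: [[-0.992, -0.127, 0.0], [-0.127, 0.992, 0.0], [-0.0, 0.0, -1.0]]
wrist_force: [-0.0, -0.1, -6.1]
finger_gap: 0.123
grip_force: 98.7
```

```bash
python3 -m jog '[0,0,0,0,0,-0.05,0, 0,0,0,0,0,-0.1,0, 0,0,0,0,0,-0.15,0, 0,0,0,0,0,-0.17,0,0,0,0,0,0,-0.17,0]'; python3 -m jog '[0,0,0,0,0,-0.02,0,0,0,0,0,0,-0.02,0]'
```

```text
clock: 14.82
tool_pos: [0.557, 0.0427, 0.0834]
eef_rot: [[-0.992, -0.127, -0.0], [-0.127, 0.992, -0.0], [0.0, 0.0, -1.0]]
wrist_force: [-0.7, -0.4, -4.7]
finger_gap: 0.123
grip_force: 98.6
clock: 15.08
tool_pos: [0.557, 0.0427, 0.0823]
eef_rot: [[-0.992, -0.127, -0.0], [-0.127, 0.992, 0.0], [0.0, 0.0, -1.0]]
wrist_force: [-0.0, 0.9, -5.7]
finger_gap: 0.123
grip_force: 98.6
```

```bash
python3 -m jog '[0,0,0,0,0,-0.02,0,0,0,0,0,0,-0.03,0,0,0,0,0,0,-0.03,0]'|sed -n '1,4p'; python3 -m jog '[0,0,0,0,0,-0.01,0,0,0,0,0,0,-0.02,0,0,0,0,0,0,-0.02,0]'|sed -n '1,4p'
```

```text
clock: 15.45
tool_pos: [0.5571, 0.0427, 0.0814]
eef_rot: [[-0.992, -0.127, 0.0], [-0.127, 0.992, 0.0], [-0.001, 0.0, -1.0]]
wrist_force: [-4.3, -0.4, 5.7]
clock: 15.82
tool_pos: [0.5571, 0.0427, 0.0813]
eef_rot: [[-0.992, -0.127, 0.001], [-0.127, 0.992, 0.001], [-0.001, 0.001, -1.0]]
wrist_force: [-8.2, -0.9, 21.3]
```

```bash
python3 -m jog '[0,0,0,-0.008,0,0.007,0,0,0,0,-0.008,0,0.007,0,0,0,0,-0.008,0,0.007,0]'|sed -n '1,4p'; python3 -m jog '[0,0,0,0,0,0,0,0,0,0,0,0,0,0,0,0,0,0,0,0,0,0,0,0,0,0,0,0]'; python3 -c "
from h import *
cv2.imwrite('pics/end.png',np.hstack([cv2.resize(robot.camera('scene')[180:260,240:345],None,fx=5,fy=5)]))
print(robot.get_obs()['wrist_force'],robot.get_obs()['joint_vel'].max())"
```

```text
clock: 16.2
tool_pos: [0.5572, 0.0427, 0.0814]
eef_rot: [[-0.992, -0.127, 0.002], [-0.127, 0.992, 0.001], [-0.002, 0.0, -1.0]]
wrist_force: [-4.3, 0.1, 12.1]
clock: 16.7
tool_pos: [0.5572, 0.0427, 0.0814]
eef_rot: [[-0.992, -0.127, 0.002], [-0.127, 0.992, 0.001], [-0.002, 0.0, -1.0]]
wrist_force: [-5.1, -0.8, 13.3]
finger_gap: 0.124
grip_force: 101.6
[-6.02186748 -0.31487035 13.27556655] 0.04877080719095158
```

View pics/end.png

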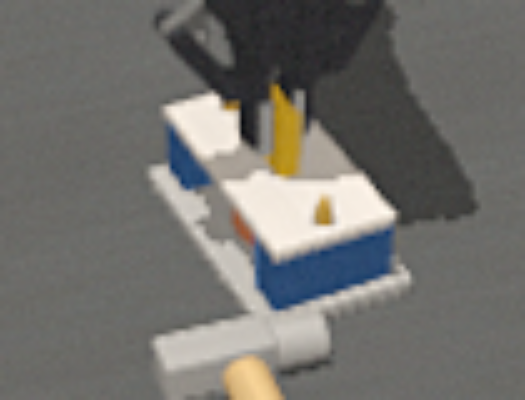

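The cover sits flush on both blue blocks, with the dowels standing out of it at (322,210) and (232,105), and the roller shows beneath it at (243,225). I'll add about 2 N of push and sign off if the force holds.

```bash
python3 -m jog '[0,0,0,0,0,-0.003,0,0,0,0,0,0,-0.003,0,0,0,0,0,0,-0.003,0,0,0,0,0,0,-0.003,0,0,0,0,0,0,-0.003,0]'; python3 -c "
from cell import robot
f=robot.get_obs()['wrist_force'];print(f)
if 13<f[2]<18: print(robot.sign_off())"
```

```text
clock: 17.38
tool_pos: [0.5572, 0.0427, 0.0814]
eef_rot: [[-0.992, -0.127, 0.002], [-0.127, 0.992, 0.001], [-0.002, 0.0, -1.0]]
wrist_force: [-5.8, -0.2, 15.5]
finger_gap: 0.127
grip_force: 102.0
[-5.79101864 -0.17298693 15.51751601]
the job is handed in; nothing more can be done
None
```

The copper roller is on the spindle, fully down and released, and the cover is on both dowels, flush on the blue blocks, still held and pressed down with about 15.5 N at hand-in (17.4 s); I moved nothing else, and the sign-off returned no verdict.

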